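# Fetch a ceramic nozzle from under the stock rack with a reacher

## Robot

A 6-joint arm with a two-finger parallel gripper is mounted at the origin on the work surface. World frame = base frame: x ahead of the robot, y to its left, z up, the work surface at z = 0. Lengths are in m, angles in rad, forces in N, time in s.
With the tool pointing down it reaches from about 0.225 to 0.875 m from the base axis. Payload 3.4 kg.
Tool frame: the origin (TCP) lies between the finger pads; the fingertips stand 17 mm ahead of it and the grasp point (between the pads) lies 2 mm behind it; z points along the fingers, y is the line along which they close (so a half turn about z gives the same grasp; the last joint's range is limited). The gripper opens to 85 mm and grips with 20 to 120 N. Pads are 22 mm wide; open, the fingers measure 114 mm over their backs; the gripper's body (76 mm by 85 mm) begins 54 mm behind the grasp point. The pads swing forward as they close: fully open they stand 13 mm farther back than shut.
Start: joints at [-1.366, 0.276, 1.505, -0, 1.361, -0.121], TCP at [0.184, -0.545, 0.209] pointing down, gripper open.
Joint ranges: [-2.89, 2.89], [-0.75, 2.08], [0.22, 2.7], [-1.18, 4.32], [0.11, 2.71], [-2.7, 2.7]. Speed limits (rad/s): [2.57, 2.57, 3.14, 3.14, 3.14, 3.14].

## Interface

Orientations are given as [roll, pitch, yaw] about the fixed x, y, z axes, in that order (R = Rz(yaw) Ry(pitch) Rx(roll)).
In Python, from cell import arm gives the robot as it stands.
- The arm moves only by the tool drive_tool, never from a script. Its argument "motion" is one flat list of numbers, 7 for each row, row after row: the shift along the tool's x, y, z in m, then the turn, a rotation vector about the tool's x, y, z in rad, then the opening in per cent of the stroke, from 0 (shut) to 100 (fully open). In form: [dx, dy, dz, rx, ry, rz, jaw, dx, dy, dz, rx, ry, rz, jaw, ...]. A call has 1 to 5 rows; each row shifts and turns the commanded pose from where the row before left it, along the tool's axes as they then stand; what a row does not reach is not made up. A row lasts 1/8 s, in which the tool goes at most 62.5 mm and 10.7 degrees, less where a joint would pass 70% of its speed; a pose out of reach is approached as far as the arm can. A call is refused whole if a number of a shift passes 0.0625 or a number of a turn 0.188, either way. A call with a gripper value outside its range is refused whole. The fingers move at their own pace and stop on an object; "newtons" is the grip in N (left out, the last holds). Time passes only in rows, so rows that do not move let the fingers close. It gives the time, the measured TCP pose, the force, the opening and the grip force at its end, in the units of the state.
- arm.observe(): the state, without advancing time (a new reading comes with each control period).
- arm.snapshot(name): name is "scene" or "top"; returns a dict with "img" (480x640x3 uint8, red, green, blue), "mtx" (3x3 intrinsics, pixels), "rvec" (rotation vector, rad) and "tvec" (3), from world to camera coordinates, as OpenCV has them. Camera axes: x right, y down, z forward; pixel columns grow to the right and rows downward; lengths in m; the calibration is good to about 2 mm. A picture is of the moment at which its call begins. There is no depth.
- arm.hand_in(): hands the job in; it is judged then, once.
The state is a dict: "clock": time; "joints": joint angles; "qd": joint speeds; "effort": joint torques, N m; "ee_pos": TCP position; "orientation": TCP orientation; "ft_force": force on the tool from outside, world axes, zero at the start; "moment": the same for the moment, N m; "opening": finger opening in m; "grip_force": force on a finger pad.
Only numpy, scipy, OpenCV 4.12 (cv2) and the standard library are available. Lean on these libraries where they do the work, as an engineer would, in place of code of your own. Each camera call takes 0.05 s, during which the arm holds its last target. There are 200 camera calls.

## Task

The white ceramic welding nozzle has slid to the back of the low gap under the slatted steel rack. Take the reacher lying on the bench by its handle, slide its jaws in along the bench round the nozzle, squeeze the trigger just hard enough to nip it (the ceramic cracks if pressed or knocked hard), and draw it out, still nipped, to stand upright wholly on the black mat. Let the jaws open, draw the reacher back clear of the nozzle and leave it lying on the bench; do not touch the nozzle with the hand itself, ram the rack, or disturb the steel nut, paste tin and welding magnet.

Things in the scene. Friction and masses are not known exactly. Their poses are not given: they have to be found in the camera images.
- reacher_grip (a point): Where to hold the reacher, a 335 mm pick-up tool (0.4 kg, balanced near here) lying flat: midway between fixed grip and trigger, 27 mm up. x along the shaft to the jaws, y from grip to trigger, z up. Grip: grey bar 100 mm long, 48 mm tall, outer face y = -26 mm. Trigger: black plate 86 mm long, 42 mm tall, outer face y = +24 mm. Take both from above: 50 mm wide at rest.
- trigger (a joint): Travel of the trigger (m) straight towards the fixed grip: 0 free, 0.014 fully squeezed. Its return spring takes 5 N to start, 8 N at 8 mm and 10.6 N at full travel. Each mm closes the jaws by 1.5 mm. They meet the nozzle at 8 +-2 mm (40 to 44 mm over grip and trigger), as set; it then feels about 2/3 of the force the hand adds beyond those 8 N.
- reacher_jaws (a point): Point between the reacher's jaws, 243 mm ahead of reacher_grip (+x), 13 mm up, same axes. Jaws: two 6 mm metal blades, 3 to 23 mm above the underside, ending 17 mm beyond this point. The -y blade stands still, inner face at y = -20 mm, but is set up to 2.5 mm nearer or farther each time; the +y blade swings, y = +20 mm here at rest. About 60 mm over the outsides of the open tips; blades stick out 73 mm from a 22 mm tall head.
- jaw (a joint): Swing of the +y jaw (rad) about its pivot in the head block, 68 mm behind reacher_jaws: 0 open with the trigger free, 0.13 to 0.21 when closed on the nozzle, 0.30 at full squeeze. Driven by the trigger.
- nozzle_center (a point): Middle (20 mm up) of the ceramic nozzle: white, upright, 40 mm tall, about 60 g; round, 28 mm across up to 24 mm height, then narrowing to 20 mm at the top. z is its axis. Cracks if a jaw or the rack presses it with over 9 N. At the start its wall is 6 to 16 mm from the rack's stop plate, and its middle 38 to 70 mm to one side of the rack's middle.
- rack: Fixed slatted steel stock rack, 300 mm wide (y), 176 mm deep (x); roof bars from 60 to 68 mm height, two stock tubes on the mouth side up to 88 mm. Origin on the bench under its middle; x points into the gap. Mouth open at x = -80 mm; a stop plate closes the back, its face at x = +90 mm, square to x. Legs 14 mm square at the mouth, y = +-143 mm.
- mat: Thin black rubber mat, 160 by 160 mm, flush with the bench (things slide onto it freely), in front of the rack's mouth. Origin at its middle; x, y along its edges.
- nut: Large steel hexagon nut, 40 mm across corners, 20 mm tall, lying under the rack on the other side from the nozzle. Origin under its middle. Leave it alone.
- magnet: Grey square welding magnet, 90 by 90 mm, 18 mm thick, lying on the bench. Origin under its middle. Leave it alone.
- tin: Round closed paste tin, 60 mm across and 40 mm tall, standing on the bench. Origin under its middle. Leave it alone.

How it is judged:
On the way, in this order (a step that is already met when the one before it is completed fails the run):
1. the nozzle is nipped between both jaws at the back of the gap (contact force between jaw and nozzle above 0.7 N and contact force between reacher and nozzle above 1.4 N and x of nozzle_center in the frame of rack above 0.03 m), for 0.2 s.
2. the nozzle is out of the gap, clear of the rack's mouth, still nipped in the jaws (contact force between jaw and nozzle above 0.4 N and x of nozzle_center in the frame of rack below -0.1 m), for 0.1 s.
At the end, for the whole second after the job is handed in: The nozzle stands upright (within 0.1 rad) and at rest on the bench with its middle within 68 mm of the mat's middle along each mat edge; the reacher lies flat and at rest on the bench, not touching it, the jaw point over 30 mm away from the nozzle's axis (x of nozzle_center in the frame of mat between -0.068 and 0.068 m and y of nozzle_center in the frame of mat between -0.068 and 0.068 m and angle between nozzle_center's own z axis and vertical below 0.1 rad and height (world z) of nozzle_center below 0.025 m and linear speed of each of nozzle, reacher below 0.02 m/s and horizontal distance between nozzle_center and reacher_jaws above 0.03 m and contact force between reacher and nozzle below 0.1 N and height (world z) of reacher_grip below 0.035 m and angle between reacher_grip's own z axis and vertical below 0.15 rad).
It fails at once if the nozzle is cracked: nipped or pressed against the rack with more than 9 N, or over 20 N in all its contacts added up (contact force between any of jaw, rack and nozzle above 9 N or contact force between nozzle and anything else above 20 N).
It fails at once if the nozzle is tipped over (more than 0.5 rad) (angle between nozzle_center's own z axis and vertical above 0.5 rad).
It fails at once if the hand (fingers or arm) touches the nozzle (contact force between any of the arm, the fingers and nozzle above 0.3 N).
It fails at once if the rack is rammed: by the reacher with more than 22 N or by the arm with more than 10 N (contact force between reacher and rack above 22 N or contact force between the arm and rack above 10 N).
It fails at once if a bystander is disturbed: nut moved over 20 mm, paste tin or welding magnet over 30 mm (distance of nut from where it was at the start of the episode above 0.02 m or distance of any of tin, magnet from where it was at the start of the episode above 0.03 m).
It also fails if it takes over 64 s, if anything falls off the work surface, if the arm or the gripper's body presses on something with over 40 N, if the wrist force passes 120 N, or if a joint passes its speed limit or range.

## Working session

There is one attempt and no reset: what is moved stays moved. The work goes in short steps, Python scripts to look and compute and a tool call to move; the robot and the scene stay as the last step left them, time stands still between calls to the robot, and variables do not carry over. Pictures are saved under pics/ and viewed, at most 10 in all, crops included, and the job is handed in when it is done.

Besides the shell and the picture viewer there is one more tool, called after "Emit:" as name(argument=value, ...) on one line, values as JSON. drive_tool: Moves the arm, as the interface text tells. Its arguments: {"type":"object","properties":{"motion":{"type":"array"},"newtons":{"type":"number"}},"required":["motion"]}

```bash
mkdir -p pics; ls; python3 - <<'E'
from cell import arm
import cv2
for n in("top","scene"):
    s=arm.snapshot(n); cv2.imwrite(f"pics/{n}0.png",s["img"][...,::-1]); print(n,s["mtx"].tolist(),s["rvec"],s["tvec"])
print(arm.observe())
E
```

```text
pics
top [[516.2393929590334, 0.0, 318.00663548415633], [0.0, 516.2393929590334, 229.67807275930218], [0.0, 0.0, 1.0]] [ 2.11395897 -2.15121058  0.11636916] [-0.03725923  0.64269531  1.07176314]
scene [[519.088394235069, 0.0, 315.8757333875965], [0.0, 519.088394235069, 246.47484505824613], [0.0, 0.0, 1.0]] [ 2.4894835   0.66915351 -0.21806039] [-0.52960152 -0.27578483  1.40346254]
{'clock': 0.1, 'joints': array([-1.36600794e+00,  2.76555362e-01,  1.50599717e+00, -3.46592321e-05,
        1.36074297e+00, -1.20952141e-01]), 'qd': array([-1.28382421e-03, -5.36552501e-04, -3.03096514e-03,  1.72291753e-03,
        4.81921825e-04, -7.50700594e-05]), 'effort': array([ 1.19536744e-03, -4.17701876e+01, -2.46403384e+01, -1.46784000e-04,
        5.73065787e-03, -2.10839636e-05]), 'ee_pos': array([ 0.18390844, -0.54424968,  0.20851653]), 'orientation': array([-3.13989816e+00, -1.71823900e-04,  3.25747635e-01]), 'ft_force': array([-1.05045539, -0.41867791, -0.17676314]), 'moment': array([0.00537101, 0.00137203, 0.01001233]), 'grip_force': 0.0, 'opening': 0.08560322950246464}
```

View pics/top0.png

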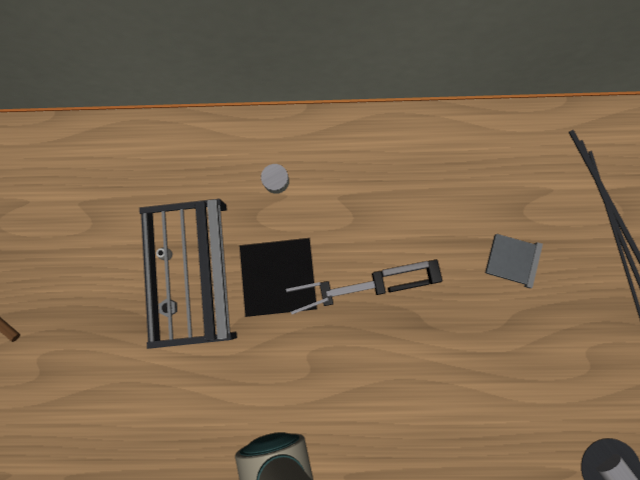

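View pics/scene0.png

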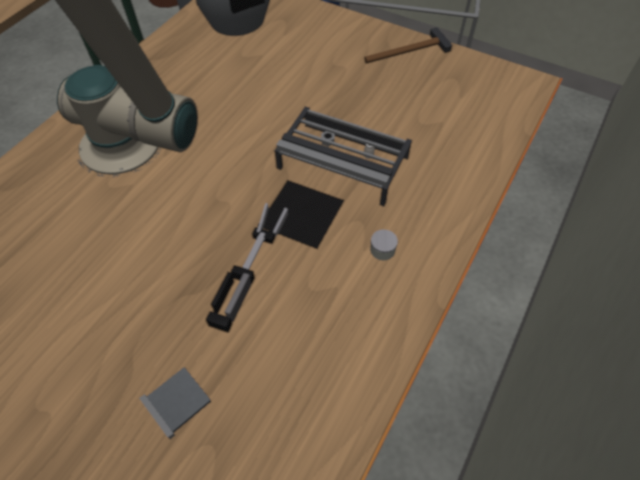

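The top view shows the rack at (145–235, 200–347), with the nozzle at about (162,253) and the nut at (168,307). The mat is at (240–316, 239–316). The reacher's jaws are at about (290,300) and its handle at about (408,277). The tin is at (275,178) and the magnet at (513,260). I'll zoom in to measure these.

```bash
python3 - <<'E'
import cv2
im=cv2.imread("pics/top0.png")
a=cv2.resize(im[195:355,135:245],None,fx=3.6,fy=3.6,interpolation=cv2.INTER_CUBIC)
b=cv2.resize(im[195:355,275:450],None,fx=3.6/1.6,fy=3.6/1.6,interpolation=cv2.INTER_CUBIC)
import numpy as np
c=np.zeros((576,800,3),np.uint8); c[:a.shape[0],:a.shape[1]]=a; c[:b.shape[0],400:400+b.shape[1]]=b
print(a.shape,b.shape)
cv2.imwrite("pics/crop0.png",c)
E
```

```text
(576, 396, 3) (360, 394, 3)
```

View pics/crop0.png

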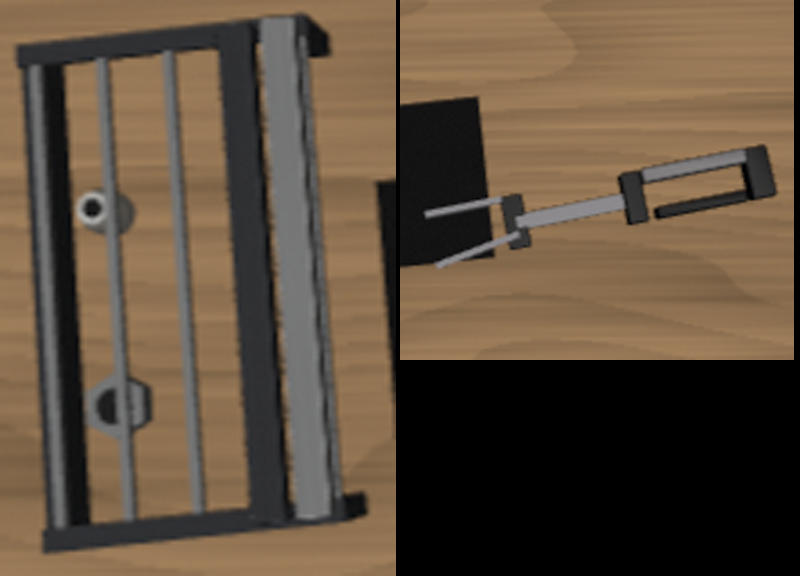

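The crop shows the nozzle's top ring at crop (92,208), the rack's back edge from (17,46) to (43,552), and the mouth feet at (330,50) and (367,510). On the reacher, the blade tips are at (426,215) and (438,266), the grip bar runs (642,175)–(748,153), and the trigger runs (657,213)–(748,196).

```bash
cat > h.py <<'E'
import numpy as np,cv2
from cell import arm
CAM={"top":([[516.2393929590334,0,318.00663548415633],[0,516.2393929590334,229.67807275930218],[0,0,1.]],[2.11395897,-2.15121058,.11636916],[-.03725923,.64269531,1.07176314]),
"scene":([[519.088394235069,0,315.8757333875965],[0,519.088394235069,246.47484505824613],[0,0,1.]],[2.4894835,.66915351,-.21806039],[-.52960152,-.27578483,1.40346254])}
def w(u,v,z,cam="top"):
    K,r,t=map(np.array,CAM[cam]); R=cv2.Rodrigues(r)[0]
    d=R.T@np.linalg.solve(K,[u,v,1.]); c=-R.T@t
    return c+d*(z-c[2])/d[2]
def px(p,cam="top"):
    K,r,t=map(np.array,CAM[cam]); return cv2.projectPoints(np.array([p],float),r,t,K,None)[0].ravel()
E
python3 - <<'E'
from h import *
np.set_printoptions(precision=4,suppress=True)
A=lambda x,y,z:w(135+x/3.6,195+y/3.6,z)
B=lambda x,y,z:w(275+(x-400)/2.25,195+y/2.25,z)
for n,p in dict(noz=A(92,208,.04),nozbase=A(115,212,.0),TL=A(17,46,.068),BL=A(43,552,.068),TR=A(303,14,.068),footT=A(330,53,0),footB=A(367,512,0),nut=A(119,405,.02),
 tipF=B(426,215,.023),tipM=B(438,266,.023),headc=B(514,221,.022),grA=B(642,175,.048),grB=B(748,153,.048),trA=B(657,213,.045),trB=B(748,196,.045),
 frontblk=B(633,197,.04),rearblk=B(760,172,.04),mat1=w(241,245,0),mat2=w(310,239,0),mat3=w(316,309,0),mat4=w(246,317,0),magnet=w(513,260,.018),tin=w(275,177,.04)).items(): print(n,p)
E
```

```text
noz [0.5986 0.296  0.04  ]
nozbase [0.5999 0.2951 0.    ]
TL [0.694  0.3346 0.068 ]
BL [0.3972 0.3094 0.068 ]
TR [0.7097 0.1624 0.068 ]
footT [0.6984 0.1603 0.    ]
footB [0.4132 0.1347 0.    ]
nut [0.4802 0.2829 0.02  ]
tipF [0.5128 0.0226 0.023 ]
tipM [0.464  0.0114 0.023 ]
headc [ 0.5057 -0.0623  0.022 ]
grA [ 0.5464 -0.1843  0.048 ]
grB [ 0.5654 -0.2845  0.048 ]
trA [ 0.5106 -0.1974  0.045 ]
trB [ 0.5251 -0.2832  0.045 ]
frontblk [ 0.5262 -0.1758  0.04  ]
rearblk [ 0.5478 -0.2964  0.04  ]
mat1 [0.617 0.127 0.   ]
mat2 [ 0.6276 -0.0287  0.    ]
mat3 [ 0.472 -0.04   0.   ]
mat4 [0.4568 0.1149 0.    ]
magnet [ 0.5709 -0.4698  0.018 ]
tin [0.7622 0.045  0.04  ]
```

```bash
cat >> h.py <<'E'
from scipy.spatial.transform import Rotation as Rn
def state():
    o=arm.observe(); return o,np.array(o["ee_pos"]),Rn.from_euler("xyz",o["orientation"])
def plan(p1,yaw1,n):
    """n equal rows from the measured pose to p1 (tool down, given yaw)"""
    o,p,R=state(); T=Rn.from_euler("xyz",[np.pi,0,yaw1])
    rv=(R.inv()*T).as_rotvec()/n
    for i in range(n):
        print(np.round(R.inv().apply((np.array(p1)-p)/n),4).tolist(),np.round(rv,4).tolist()); R=R*Rn.from_rotvec(rv)
E
python3 -c "
from h import *
plan([.5364,-.2375,.11],1.749,10)"
```

```text
[0.0432, -0.0178, 0.0099] [-0.0001, -0.0001, -0.1423]
[0.0453, -0.0115, 0.0099] [-0.0001, -0.0001, -0.1423]
[0.0465, -0.0049, 0.0099] [-0.0001, -0.0001, -0.1423]
[0.0467, 0.0017, 0.0099] [-0.0001, -0.0001, -0.1423]
[0.046, 0.0083, 0.0099] [-0.0001, -0.0001, -0.1423]
[0.0443, 0.0148, 0.0099] [-0.0001, -0.0001, -0.1423]
[0.0418, 0.0209, 0.0099] [-0.0001, -0.0001, -0.1423]
[0.0384, 0.0266, 0.0099] [-0.0001, -0.0001, -0.1423]
[0.0342, 0.0318, 0.0099] [-0.0001, -0.0001, -0.1423]
[0.0294, 0.0363, 0.0099] [-0.0001, -0.0001, -0.1423]
```

Emit:
drive_tool(motion=[0.043,-0.018,0.01,0,0,-0.142,100,0.045,-0.0115,0.01,0,0,-0.142,100,0.0465,-0.005,0.01,0,0,-0.142,100,0.0465,0.0015,0.01,0,0,-0.142,100,0.046,0.008,0.01,0,0,-0.142,100], newtons=20)

```text
clock: 0.72
ee_pos: [0.3601, -0.3899, 0.1587]
orientation: [-3.141, -0.0, 1.04]
ft_force: [1.0, -0.3, -0.2]
opening: 0.0859
grip_force: 0.0
```

Emit:
drive_tool(motion=[0.0445,0.015,0.01,0,0,-0.142,100,0.042,0.021,0.01,0,0,-0.142,100,0.0385,0.0265,0.01,0,0,-0.142,100,0.034,0.032,0.01,0,0,-0.142,100,0.0295,0.0365,0.01,0,0,-0.142,100])

```text
clock: 1.35
ee_pos: [0.5374, -0.2369, 0.1086]
orientation: [-3.141, -0.0, 1.751]
ft_force: [0.3, -1.0, 0.3]
opening: 0.0851
grip_force: 0.0
```

```bash
python3 -c "
from h import *
o,p,R=state();print(o['clock'],p,o['orientation'],o['joints'])
plan([.5364,-.2375,.026],1.749,4)"
```

```text
1.35 [ 0.53744239 -0.23687969  0.10859647] [-3.14100221e+00 -1.80813329e-04  1.75058535e+00] [-5.33411324e-01  3.66023844e-01  1.63266275e+00 -2.74219253e-04
  1.14347091e+00 -7.13086679e-01]
[-0.0001, -0.0003, 0.0206] [-0.0001, -0.0, 0.0004]
[-0.0001, -0.0003, 0.0206] [-0.0001, -0.0, 0.0004]
[-0.0001, -0.0003, 0.0206] [-0.0001, -0.0, 0.0004]
[-0.0001, -0.0003, 0.0206] [-0.0001, -0.0, 0.0004]
```

Emit:
drive_tool(motion=[0,-0.0005,0.021,0,0,0,100,0,-0.0005,0.021,0,0,0,100,0,0,0.021,0,0,0,100,0,0,0.02,0,0,0,100,0,0,0,0,0,0,100])

```text
clock: 1.98
ee_pos: [0.5341, -0.2373, 0.0245]
orientation: [-3.138, -0.003, 1.746]
ft_force: [0.3, 0.8, 0.2]
opening: 0.0853
grip_force: 0.0
```

Emit:
drive_tool(motion=[0,0,0,0,0,0,62,0,0,0,0,0,0,58,0,0,0,0,0,0,57,0,0,0,0,0,0,57,0,0,0,0,0,0,57])

```text
clock: 2.6
ee_pos: [0.5357, -0.2383, 0.0265]
orientation: [3.141, 0.0, 1.746]
ft_force: [-0.4, -0.4, -0.4]
opening: 0.049
grip_force: 0.0
```

Emit:
drive_tool(motion=[0,0,0,0,0,0,56,0,0,0,0,0,0,55,0,0,0,0,0,0,55,0,0,0,0,0,0,55])

```text
clock: 3.1
ee_pos: [0.5356, -0.2382, 0.0262]
orientation: [-3.141, 0.0, 1.746]
ft_force: [-0.1, -0.4, -0.5]
opening: 0.0471
grip_force: 0.0
```

```bash
python3 - <<'E'
from h import *
s=arm.snapshot("top")["img"][...,::-1]; cv2.imwrite("pics/t1full.png",s)
cv2.imwrite("pics/t1.png",cv2.resize(s[230:330,270:450],None,fx=4.4,fy=4.4,interpolation=cv2.INTER_CUBIC))
print(arm.observe()["grip_force"])
E
```

```text
0.0
```

View pics/t1.png

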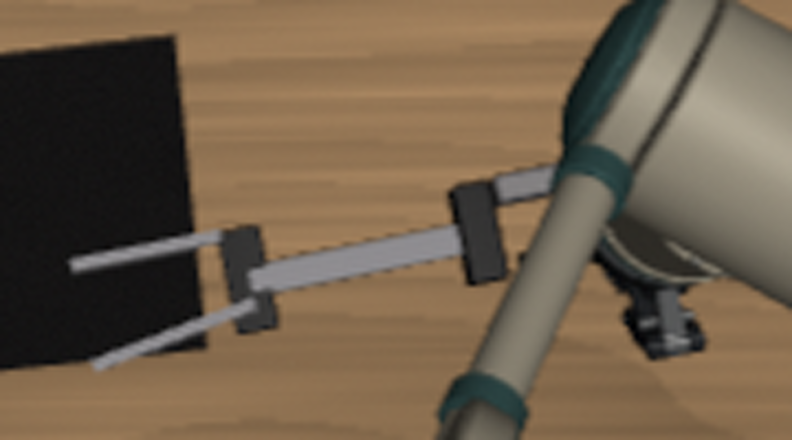

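The reacher hasn't moved: its fixed tip is still at crop (72,265) and the jaws are open. The fingers aren't pressing yet, so I'll close further.

Emit:
drive_tool(motion=[0,0,0,0,0,0,54,0,0,0,0,0,0,54,0,0,0,0,0,0,53,0,0,0,0,0,0,53])

```text
clock: 3.65
ee_pos: [0.5356, -0.2383, 0.0263]
orientation: [-3.142, 0.0, 1.746]
ft_force: [-1.0, 0.4, 0.6]
opening: 0.0453
grip_force: 0.0
```

```bash
python3 - <<'E'
from h import *
s=arm.snapshot("scene")["img"][...,::-1]
o,p,R=state(); print(px(p),px(p,"scene"),w(421,305,.05),w(421,305,.02),o["opening"])
print(px([.5356,-.2383,.027],"scene"))
cv2.imwrite("pics/s1.png",cv2.resize(s[180:350,170:330],None,fx=3.5,fy=3.5,interpolation=cv2.INTER_CUBIC))
E
```

```text
[406.92614446 277.92682114] [228.52162399 295.6365875 ] [ 0.47753369 -0.26211298  0.05      ] [ 0.47735767 -0.26698451  0.02      ] 0.04513316592500129
[228.4508854  295.48673328]
```

View pics/s1.png

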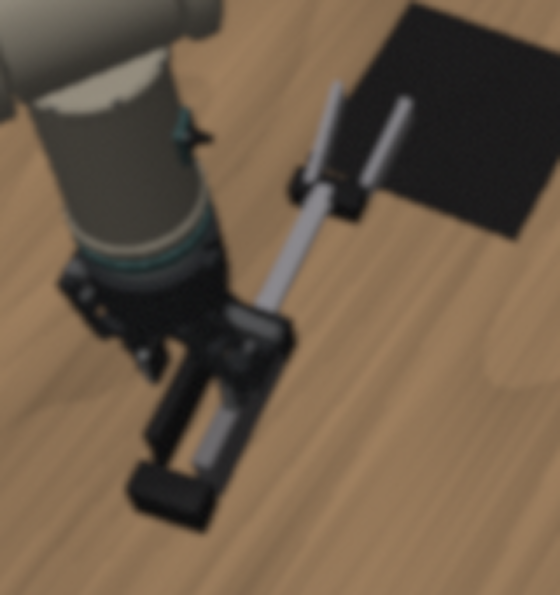

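The scene crop shows the hand straddling the handle. The tips at crop (338,85) and (407,100) are unchanged, so the trigger is still free. I'll keep closing gently.

Emit:
drive_tool(motion=[0,0,0,0,0,0,52,0,0,0,0,0,0,51,0,0,0,0,0,0,51,0,0,0,0,0,0,51])

```text
clock: 4.2
ee_pos: [0.5356, -0.2382, 0.0263]
orientation: [3.142, 0.0, 1.746]
ft_force: [-0.9, 0.2, 0.4]
opening: 0.0436
grip_force: 0.0
```

```bash
python3 - <<'E'
from h import *
a=arm.snapshot("top")["img"][...,::-1]; b=cv2.imread("pics/t1full.png")
d=cv2.absdiff(a,b).max(2); ys,xs=np.where(d[:,:352]>25); print(len(xs),xs.min() if len(xs) else 0,list(zip(xs,ys))[:30])
a=arm.snapshot("scene")["img"][...,::-1]; b=cv2.imread("pics/scene0.png")
o,p,R=state();print(o["opening"],o["grip_force"],o["moment"])
X=R.as_matrix()
# mark model on scene picture
def P(x,y,z): return tuple(np.round((px(p+X[:,0]*x+X[:,1]*y+np.array([0,0,z-p[2]]),"scene")-[170,230])*6).astype(int).tolist())
c=cv2.resize(a[230:330,170:300],None,fx=6,fy=6,interpolation=cv2.INTER_CUBIC); c2=cv2.resize(b[230:330,170:300],None,fx=6,fy=6,interpolation=cv2.INTER_CUBIC)
for y,z,col in((.022,.01,(0,0,255)),(-.022,.01,(0,0,255)),(.025,.048,(0,255,0)),(-.025,.048,(0,255,0))):
    for im in(c,c2): cv2.line(im,P(-.011,y,z),P(.011,y,z),col,1)
v=np.hstack([c[:,:500],c2[:,:500]]); v=cv2.resize(v,(800,int(600*.8)));cv2.imwrite("pics/s2.png",v)
E
```

```text
0 0 []
0.04368910785291635 0.0 [ 0.00089266  0.00683128 -0.01248807]
```

View pics/s2.png

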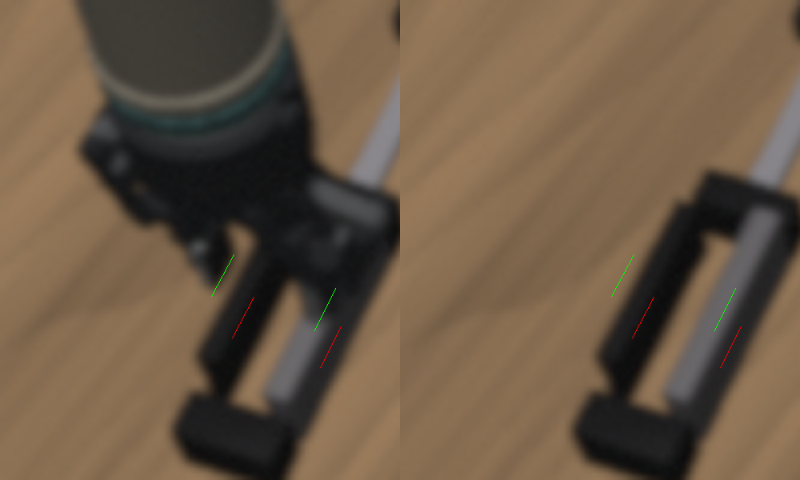

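The overlay shows that in the scene view the handle lies about 10 mm to the +X side of the TCP model. I'll cross-check the two cameras.

```bash
python3 - <<'E'
from h import *
np.set_printoptions(precision=4,suppress=True)
for n in("top","scene"):
    s=arm.snapshot(n); print(n,s["rvec"],s["tvec"],s["mtx"][0])
S="scene"
print("tipF",w(266.6,204.3,.023,S),"tipM",w(286.3,208.6,.023,S))
for c in((292,181),(343,202),(317,247),(263,227)): print("mat",w(*c,0,S))
c=lambda x,y,z:w(170+(x-400)/4.8,230+y/4.8,z,S)
print("bar",c(768,210,.048),c(680,392,.048),"trig",c(685,210,.045),c(612,360,.045),"rear",c(632,410,.048))
print("tin",w(384,238,.04,S))
E
```

```text
top [ 2.114  -2.1512  0.1164] [-0.0373  0.6427  1.0718] [516.2394   0.     318.0066]
scene [ 2.4895  0.6692 -0.2181] [-0.5296 -0.2758  1.4035] [519.0884   0.     315.8757]
tipF [0.4688 0.012  0.023 ] tipM [0.5172 0.0246 0.023 ]
mat [0.4723 0.1209 0.    ]
mat [0.6178 0.1259 0.    ]
mat [ 0.629 -0.021  0.   ]
mat [ 0.4875 -0.036   0.    ]
bar [ 0.5482 -0.1829  0.048 ] [ 0.5667 -0.2766  0.048 ] trig [ 0.5143 -0.2003  0.045 ] [ 0.5307 -0.2778  0.045 ] rear [ 0.5538 -0.2938  0.048 ]
tin [0.7621 0.0532 0.04  ]
```

The cameras agree on the handle to a few mm, so I'll keep closing until it makes contact. The 20 N cap makes that safe this far from the nozzle.

Emit:
drive_tool(motion=[0,0,0,0,0,0,49,0,0,0,0,0,0,47,0,0,0,0,0,0,45,0,0,0,0,0,0,45])

```text
clock: 4.9
ee_pos: [0.5364, -0.2385, 0.0267]
orientation: [3.14, 0.001, 1.746]
ft_force: [1.9, 1.0, 2.5]
opening: 0.0384
grip_force: 1.2
```

```bash
python3 - <<'E'
from h import *
a=arm.snapshot("top")["img"][...,::-1]; b=cv2.imread("pics/t1full.png")
d=cv2.absdiff(a,b).max(2); ys,xs=np.where(d>25); print(len(xs),(xs.min(),xs.max(),ys.min(),ys.max()) if len(xs) else 0)
e=arm.snapshot("scene")["img"][...,::-1]
u=lambda i,x,y:cv2.resize(i[y:y+100,x:x+100],(400,400),interpolation=cv2.INTER_CUBIC)
cv2.imwrite("pics/v3.png",np.hstack([u(a,360,225),u(e,180,235)]))
E
```

```text
127 (np.int64(209), np.int64(452), np.int64(221), np.int64(476))
```

View pics/v3.png

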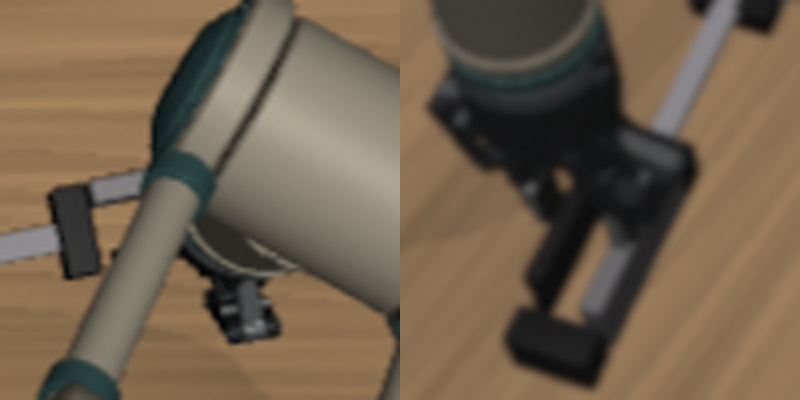

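Emit:
drive_tool(motion=[0,0,0,0,0,0,44,0,0,0,0,0,0,44,0,0,0,0,0,0,43,0,0,0,0,0,0,43])

```text
clock: 5.5
ee_pos: [0.5367, -0.2385, 0.0269]
orientation: [3.139, 0.001, 1.746]
ft_force: [4.3, 1.0, 5.4]
opening: 0.0367
grip_force: 2.6
```

```bash
python3 - <<'E'
from h import *
a=arm.snapshot("top")["img"][...,::-1]; b=cv2.imread("pics/t1full.png")
d=cv2.absdiff(a,b).max(2)[270:330,270:365]; print((d>20).sum(),(d>40).sum())
# sub-pixel motion of moving blade / fixed blade / head between pictures
for n,(x0,x1,y0,y1) in dict(fix=(284,318,282,297),mov=(288,330,298,316),head=(318,340,278,308)).items():
    g=[np.float32(cv2.cvtColor(i,6)[y0:y1,x0:x1]) for i in(b,a)]
    print(n,cv2.phaseCorrelate(g[0],g[1]))
o,p,R=state();print(o["ft_force"],o["moment"],o["opening"],o["grip_force"])
E
```

```text
0 0
fix ((0.023091540839079272, 0.40690155248900073), 1.0167806956503127)
mov ((0.5156545750599726, -0.014908645966750456), 1.0060631389235273)
head ((0.05676016728935451, 0.027199691355432876), 1.011578267150455)
[4.54978448 1.94792017 5.23836904] [ 0.25797071 -0.81325353  0.0277691 ] 0.036681268456953915 2.6204878458520398
```

The force is upward and toward +X, and the images put the fingertips at about handle-top height. So the fingers are probably resting on the handle top, higher than the reported TCP suggests. I'll open and make a guarded descent.

Emit:
drive_tool(motion=[0,0,0,0,0,0,100,0,0,0,0,0,0,100,0,0,0,0,0,0,100,0,0,0,0,0,0,100,0,0,0,0,0,0,100])

```text
clock: 6.18
ee_pos: [0.5355, -0.2382, 0.0262]
orientation: [-3.141, -0.0, 1.746]
ft_force: [-0.4, 0.1, 0.7]
opening: 0.0854
grip_force: 0.0
```

Emit:
drive_tool(motion=[0,0,0.004,0,0,0,100,0,0,0.004,0,0,0,100,0,0,0,0,0,0,100])

```text
clock: 6.55
ee_pos: [0.5352, -0.238, 0.0177]
orientation: [-3.141, -0.001, 1.746]
ft_force: [0.7, 0.6, 0.9]
opening: 0.0854
grip_force: 0.0
```

```bash
python3 - <<'E'
from h import *
o,p,R=state();print(o["ft_force"],p,o["opening"],o["joints"])
e=arm.snapshot("scene")["img"][...,::-1]
c=cv2.resize(e[220:320,170:300],None,fx=6,fy=6,interpolation=cv2.INTER_CUBIC);X=R.as_matrix()
P=lambda x,y,z: tuple(np.round((px(p+X[:,0]*x+X[:,1]*y+np.array([0,0,z-p[2]]),"scene")-[170,220])*6).astype(int).tolist())
for s in(1,-1):
  for z,col in((.017,(0,0,255)),(.05,(0,255,0)),(.08,(255,255,0))):
    cv2.polylines(c,[np.array([P(a,s*b,z) for a,b in((-.011,.0425),(.011,.0425),(.011,.057),(-.011,.057))])],True,col,1)
cv2.imwrite("pics/s4.png",c)
E
```

```text
[0.74619066 0.61962693 0.87958178] [ 0.53522809 -0.2380387   0.01772019] 0.08543100170018532 [-5.37170522e-01  4.57369606e-01  1.74560839e+00 -1.06798150e-04
  9.39763231e-01 -7.12154295e-01]
```

View pics/s4.png

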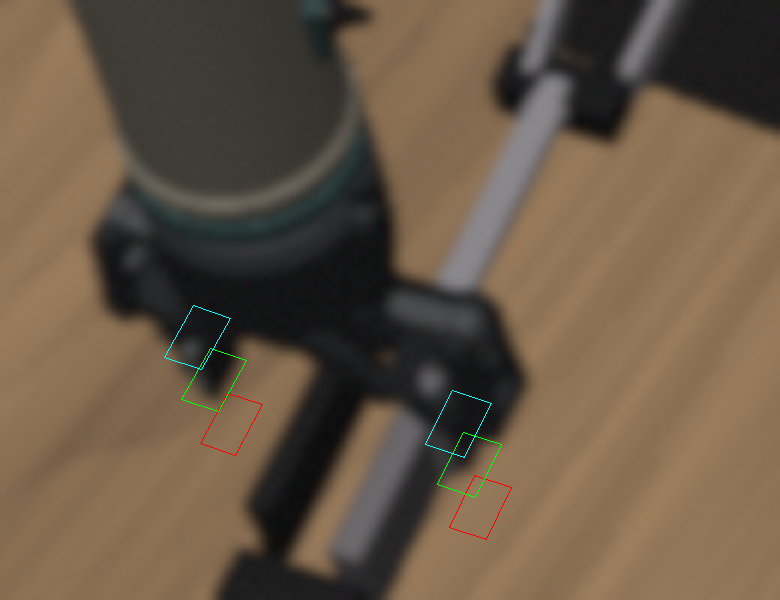

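The finger bottoms sit at about (212,390) and (455,465), which is the z≈0.05 level. The real fingertips are therefore about 35 mm higher than the stated geometry gives, while xy is fine. I'll lower about 28 mm more, watching the force.

Emit:
drive_tool(motion=[0,0,0.006,0,0,0,100,0,0,0.006,0,0,0,100,0,0,0.003,0,0,0,100,0,0,0,0,0,0,100])

```text
clock: 7.1
ee_pos: [0.5354, -0.2381, 0.0029]
orientation: [-3.141, -0.0, 1.746]
ft_force: [0.2, 0.1, -0.4]
opening: 0.0854
grip_force: 0.0
```

Emit:
drive_tool(motion=[0,0,0.004,0,0,0,100,0,0,0.004,0,0,0,100,0,0,0.004,0,0,0,100,0,0,0,0,0,0,100])

```text
clock: 7.6
ee_pos: [0.5353, -0.2381, -0.0091]
orientation: [-3.141, -0.0, 1.746]
ft_force: [0.3, 0.0, 0.1]
opening: 0.0853
grip_force: 0.0
```

Emit:
drive_tool(motion=[0,0,0,0,0,0,65,0,0,0,0,0,0,61,0,0,0,0,0,0,59,0,0,0,0,0,0,58,0,0,0,0,0,0,58])

```text
clock: 8.22
ee_pos: [0.5375, -0.2387, -0.0078]
orientation: [3.138, 0.002, 1.745]
ft_force: [5.5, 1.6, 4.2]
opening: 0.0493
grip_force: 7.8
```

The fingers now grip the handle: contact at 49.3 mm, with the +X side touching first. I'll centre the hand on it and squeeze slightly.

Emit:
drive_tool(motion=[0,0.0015,0,0,0,0,58,0,0.0015,0,0,0,0,58,0,0,0,0,0,0,57,0,0,0,0,0,0,57])

```text
clock: 8.72
ee_pos: [0.5377, -0.2385, -0.0081]
orientation: [-3.14, 0.001, 1.747]
ft_force: [-0.9, -0.9, 6.7]
opening: 0.049
grip_force: 5.4
```

```bash
python3 -c "
from h import *
plan([.6368,-.1202,-.0065],1.658,10)"
```

```text
[0.0099, 0.0118, -0.0002] [-0.0002, 0.0001, 0.0089]
[0.01, 0.0117, -0.0002] [-0.0002, 0.0001, 0.0089]
[0.0101, 0.0116, -0.0002] [-0.0002, 0.0001, 0.0089]
[0.0102, 0.0116, -0.0002] [-0.0002, 0.0001, 0.0089]
[0.0103, 0.0115, -0.0002] [-0.0002, 0.0001, 0.0089]
[0.0104, 0.0114, -0.0002] [-0.0002, 0.0001, 0.0089]
[0.0105, 0.0113, -0.0002] [-0.0002, 0.0001, 0.0089]
[0.0106, 0.0112, -0.0002] [-0.0002, 0.0001, 0.0089]
[0.0107, 0.0111, -0.0002] [-0.0002, 0.0001, 0.0089]
[0.0108, 0.011, -0.0002] [-0.0002, 0.0001, 0.0089]
```

Emit:
drive_tool(motion=[0.005,0.006,-0.001,0,0,0.005,57,0.01,0.012,-0.0005,0,0,0.009,57,0.01,0.012,0,0,0,0.009,57,0.01,0.012,0,0,0,0.009,57,0.0105,0.0115,0,0,0,0.009,57])

```text
clock: 9.35
ee_pos: [0.5848, -0.1826, -0.0079]
orientation: [-3.141, -0.001, 1.705]
ft_force: [0.2, -0.7, -3.8]
opening: 0.0485
grip_force: 5.5
```

Emit:
drive_tool(motion=[0.0105,0.0115,0,0,0,0.009,57,0.0105,0.0115,0,0,0,0.009,57,0.0105,0.0115,0,0,0,0.009,57,0.0105,0.011,0,0,0,0.009,57,0.0105,0.011,0,0,0,0.009,57])

```text
clock: 9.98
ee_pos: [0.6349, -0.1249, -0.0072]
orientation: [3.142, 0.0, 1.659]
ft_force: [-0.5, -0.0, -5.5]
opening: 0.0487
grip_force: 5.5
```

Emit:
drive_tool(motion=[0.005,0.005,0,0,0,0.003,57,0,0,0,0,0,0,57])

```text
clock: 10.22
ee_pos: [0.639, -0.1199, -0.0073]
orientation: [-3.141, 0.0, 1.658]
ft_force: [-1.0, 0.0, -4.3]
opening: 0.0487
grip_force: 5.4
```

```bash
python3 - <<'E'
from h import *
s=arm.snapshot("top")["img"][...,::-1]; cv2.imwrite("pics/t5full.png",s)
cv2.imwrite("pics/t5.png",cv2.resize(s[215:315,140:350],None,fx=3.8,fy=3.8,interpolation=cv2.INTER_CUBIC))
o,p,R=state(); print(p,o["orientation"],o["grip_force"])
E
```

```text
[ 0.63859863 -0.1202312  -0.00730481] [-3.14099085e+00  2.68368313e-04  1.65723475e+00] 5.443249940872192
```

View pics/t5.png

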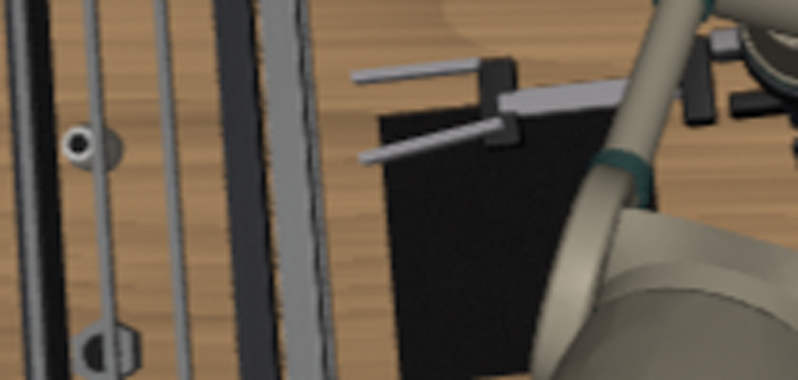

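The jaws now sit before the mouth, with the fixed tip at crop (352,77), the moving tip at (360,159) and the nozzle's top ring at (77,144). Next I'll compute the lateral fit.

```bash
python3 - <<'E'
from h import *
np.set_printoptions(precision=4,suppress=True)
C=lambda x,y,z:w(140+x/3.8,215+y/3.8,z)
F=C(352,77,.023);F2=C(475,65,.023);M=C(360,159,.023);N=C(78,144,.04);N2=C(122,150,0.0)
print(F,F2,M,N)
o,p,R=state(); X=R.as_matrix(); 
q=lambda v:(v-p)@X[:,:2]*[1,-1]  # tool x, reacher y
for n,v in dict(F=F,F2=F2,M=M,N=N,hd=C(498,101,.022),r1=C(3,0,.068),r2=C(24,379,.068)).items(): print(n,q(v))
# dark/bright ring centroid of nozzle
s=cv2.imread("pics/t5full.png"); g=cv2.cvtColor(s,6)[245:262,153:168]; print(g)
E
```

```text
[0.6363 0.1416 0.023 ] [0.642  0.0696 0.023 ] [0.5883 0.1365 0.023 ] [0.5983 0.2961 0.04  ]
F [ 0.261  -0.0203]
F2 [ 0.1888 -0.0197]
M [0.2601 0.0279]
N [0.4182 0.0042]
hd [0.1774 0.0026]
r1 [ 0.4469 -0.0784]
r2 [0.4464 0.1346]
[[ 18  52  97 117 116 116 116 116 116 116 117 117 115  87  90]
 [ 19  49  94 114 115 114 114 113 113 113 114 116 118  90  78]
 [ 19  48  91 110 110 111 110 105  95  89  97 111 117  91  74]
 [ 17  47  92 111 110 126 138 141 134 113 104 111 117  90  62]
 [ 18  49  95 117 130 157 171 172 172 168 149 122 117  94  64]
 [ 18  37  93 134 158 149 104  84  91 144 162 131 116  95  62]
 [ 17  33  91 142 154 114  43  29  35  91 135 134 117  95  63]
 [ 17  33  99 155 147  83  29  31  31  43 111 133 117  95  64]
 [ 18  34  97 154 147  78  30  30  30  48 114 133 117 101  72]
 [ 17  22  95 157 172 123  30  28  30  97 146 140 117 101  70]
 [ 17  17  96 146 167 170 147 114 133 166 156 128 117 101  70]
 [ 17  19  96 134 143 163 173 168 171 156 118 109 117 101  71]
 [ 17  20  96 131 132 120 115 126 120 107 100 108 118 107  79]
 [ 16  17  73 111 118 112  99  91  88  87  89 103 117 109  79]
 [ 18  19  66 105 116 115 114 107  94  81  78 101 117 109  79]
 [ 17  17  70 107 119 119 119 118 116 115 108 110 118 108  79]
 [ 18  17  70 112 123 123 123 123 123 123 122 119 118 116  89]]
```

The jaw gap centre is at reacher y ≈ +3.8 mm and the nozzle is at +4.2 mm, so the lateral fit is good and the tool is parallel to the rack. I'll advance about 170 mm.

Emit:
drive_tool(motion=[0.008,0,0,0,0,0,57,0.014,0,0,0,0,0,57,0.014,0,0,0,0,0,57,0.014,0,0,0,0,0,57,0.014,0,0,0,0,0,57])

```text
clock: 10.9
ee_pos: [0.6332, -0.0552, -0.0071]
orientation: [3.142, 0.0, 1.657]
ft_force: [0.2, 0.7, -3.7]
opening: 0.0485
grip_force: 5.5
```

Emit:
drive_tool(motion=[0.014,0,0,0,0,0,57,0.012,0,0,0,0,0,57,0.01,0,0,0,0,0,57,0.01,0,0,0,0,0,57,0,0,0,0,0,0,57])

```text
clock: 11.52
ee_pos: [0.6292, -0.0099, -0.0072]
orientation: [-3.141, 0.0, 1.658]
ft_force: [0.0, -0.2, -4.2]
opening: 0.0487
grip_force: 5.5
```

```bash
python3 - <<'E'
from h import *
np.set_printoptions(precision=4,suppress=True)
o,p,R=state(); X=R.as_matrix(); N=w(160.1,252.6,.04); N[2]=p[2]
print(p,o["orientation"],o["ft_force"],(N-p)@X)
E
```

```text
[ 0.6292 -0.0099 -0.0072] [-3.1414  0.      1.6578] [ 0.0492 -0.1851 -4.1777] [ 0.3084 -0.0034 -0.    ]
```

Emit:
drive_tool(motion=[0.008,0,0,0,0,0,57,0.01,0,0,0,0,0,57,0.01,0,0,0,0,0,57,0.01,0,0,0,0,0,57,0.01,0,0,0,0,0,57])

```text
clock: 12.15
ee_pos: [0.6252, 0.038, -0.0072]
orientation: [3.142, 0.0, 1.657]
ft_force: [0.4, 0.6, -4.9]
opening: 0.0492
grip_force: 5.5
```

Emit:
drive_tool(motion=[0.008,0,0,0,0,0,57,0.004,0,0,0,0,0,57,0,0,0,0,0,0,57])

```text
clock: 12.52
ee_pos: [0.6242, 0.0494, -0.0072]
orientation: [3.142, 0.0, 1.657]
ft_force: [-0.4, 0.3, -4.0]
opening: 0.0492
grip_force: 5.5
```

```bash
python3 - <<'E'
from h import *
np.set_printoptions(precision=4,suppress=True)
s=arm.snapshot("top")["img"][...,::-1]; cv2.imwrite("pics/t6full.png",s)
o,p,R=state(); X=R.as_matrix(); N=w(160.1,252.6,.04); N[2]=p[2]
print(p,o["orientation"],o["ft_force"],(N-p)@X)
b=cv2.imread("pics/t5full.png"); cv2.imwrite("pics/t6.png",cv2.resize(s[225:285,140:240],None,fx=8,fy=8,interpolation=cv2.INTER_CUBIC))
g=[np.float32(cv2.cvtColor(i,6)[246:259,155:166]) for i in(b,s)]; print(cv2.phaseCorrelate(*g), np.abs(g[0]-g[1]).max())
E
```

```text
[ 0.6242  0.0491 -0.0072] [3.1416 0.0004 1.6571] [ 0.9664 -0.5949 -4.4724] [ 0.2492 -0.0038 -0.0001]
((-0.010699488525599321, 0.49292481078602357), 1.0013770254949728) 6.0
```

View pics/t6.png

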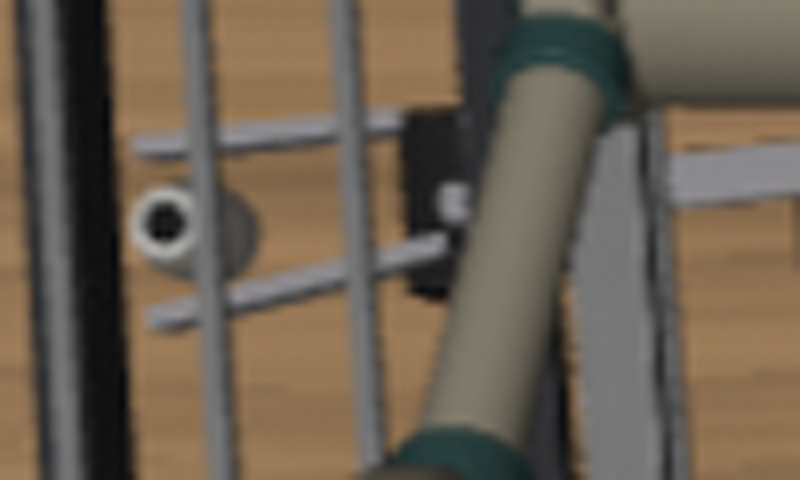

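The nozzle (crop ring at 165,222) stands between the blades, short of their tips and untouched. Now I'll nip it gradually.

Emit:
drive_tool(motion=[0,0,0,0,0,0,56,0,0,0,0,0,0,55,0,0,0,0,0,0,54,0,0,0,0,0,0,53,0,0,0,0,0,0,52], newtons=20)

```text
clock: 13.2
ee_pos: [0.6244, 0.0491, -0.0071]
orientation: [3.141, 0.0, 1.657]
ft_force: [0.8, -1.4, -3.7]
opening: 0.0444
grip_force: 7.4
```

Emit:
drive_tool(motion=[0,0,0,0,0,0,51.5,0,0,0,0,0,0,51,0,0,0,0,0,0,51,0,0,0,0,0,0,51])

```text
clock: 13.7
ee_pos: [0.6243, 0.0491, -0.0072]
orientation: [3.141, 0.0, 1.657]
ft_force: [0.1, -0.4, -3.6]
opening: 0.044
grip_force: 7.7
```

Emit:
drive_tool(motion=[0,0,0,0,0,0,50.5,0,0,0,0,0,0,50.5,0,0,0,0,0,0,50,0,0,0,0,0,0,50])

```text
clock: 14.2
ee_pos: [0.6245, 0.0492, -0.0071]
orientation: [3.141, 0.0, 1.657]
ft_force: [1.0, -0.8, -1.2]
opening: 0.0428
grip_force: 8.7
```

Emit:
drive_tool(motion=[0,0,0,0,0,0,49.5,0,0,0,0,0,0,49.5,0,0,0,0,0,0,49.5])

```text
clock: 14.58
ee_pos: [0.6246, 0.0492, -0.007]
orientation: [3.141, 0.0, 1.657]
ft_force: [1.6, -0.1, -2.0]
opening: 0.0425
grip_force: 9.2
```

Emit:
drive_tool(motion=[0,0,0,0,0,0,49,0,0,0,0,0,0,49,0,0,0,0,0,0,49])

```text
clock: 14.95
ee_pos: [0.6248, 0.0492, -0.0069]
orientation: [3.14, 0.0, 1.657]
ft_force: [3.0, 1.7, 0.2]
opening: 0.042
grip_force: 9.7
```

Emit:
drive_tool(motion=[0,0,0,0,0,0,48.5,0,0,0,0,0,0,48.5,0,0,0,0,0,0,48.5])

```text
clock: 15.32
ee_pos: [0.6249, 0.0492, -0.0069]
orientation: [3.14, 0.0, 1.657]
ft_force: [3.4, 0.8, 2.1]
opening: 0.0416
grip_force: 10.2
```

Emit:
drive_tool(motion=[0,0.001,-0.0005,0,0,0,48.5,0,0.001,-0.0005,0,0,0,48.5,0,0,0,0,0,0,48.5])

```text
clock: 15.7
ee_pos: [0.6246, 0.0492, -0.0069]
orientation: [-3.138, 0.0, 1.657]
ft_force: [-0.6, -0.5, -0.6]
opening: 0.0414
grip_force: 8.3
```

```bash
python3 - <<'E'
from h import *
s=arm.snapshot("top")["img"][...,::-1]; b=cv2.imread("pics/t6full.png"); cv2.imwrite("pics/t7full.png",s)
np.set_printoptions(linewidth=200)
for i in(b,s): print(cv2.cvtColor(i,6)[240:268,159:164].T)   # column profile through ring centre and both blades
for i in(b,s): print(cv2.cvtColor(i,6)[240:268,172:176].mean(1).round())
print(arm.observe()["ft_force"],arm.observe()["grip_force"])
E
```

```text
[[131 131 138 139  86  95 108 108 135 168 102  42  27  28  29 144 170 113  97 110 116 121 121 138 139 125 113 125]
 [131 132 138 140  78  91 109 102 137 168  81  28  29  29  30 112 165 123  89 103 116 120 125 137 139 107 100 124]
 [131 133 138 139  79  92 108  92 131 168  89  33  29  29  28 130 168 118  86  92 114 120 129 138 140  95  90 122]
 [129 133 139 132  75  99 109  87 111 165 141  89  41  48  94 163 153 104  86  80 111 120 134 139 140  80  86 122]
 [120 123 126 118  94 110 112  94 101 146 158 131 109 112 142 152 115  98  87  77 105 119 136 140 125  72 103 125]]
[[131 123 124 137 139  99  81 153 147  78  33  29  29  70 161 148  97 117 127 137 140 112 112 123 128 126 126 128]
 [131 122 126 137 139  91  74 160 117  50  28  28  28  27 158 152  98 100 126 138 140  99 102 121 128 126 127 128]
 [131 122 126 138 139  85  78 161 132  59  29  28  28  70 160 139  97  85 118 137 140  92 100 121 128 126 127 128]
 [128 120 128 137 139  78  69 152 157  96  53  50  68 133 168 117  92  81 105 135 140  85 107 123 128 126 127 128]
 [120 116 122 127 127  98  89 126 149 124 112 113 120 153 147 103  92  85 108 135 139  78 112 124 127 126 127 128]]
[137. 138. 112.  71. 108. 112. 107. 105. 108. 113. 115. 112. 112. 112. 115. 122. 125. 126. 121. 128. 136. 130.  86.  89. 122. 125. 126. 128.]
[128. 133. 138. 130.  74.  94. 106. 105. 108. 111. 112. 109. 108. 116. 119. 124. 129. 134. 137. 136.  80. 110. 121. 126. 127. 125. 126. 128.]
[-0.8279073  -0.20432963 -1.27361655] 8.237244486808777
```

The profiles show the blades about 32 mm apart centre to centre, with the ring centred between them. That is right at contact, so I'll squeeze on.

Emit:
drive_tool(motion=[0,0.0005,0,0,0,0,48,0,0,0,0,0,0,48,0,0,0,0,0,0,48])

```text
clock: 16.12
ee_pos: [0.6262, 0.0494, -0.0067]
orientation: [-3.141, 0.0, 1.657]
ft_force: [-1.0, -0.4, -3.9]
opening: 0.041
grip_force: 9.0
```

Emit:
drive_tool(motion=[0,0.0005,0,0,0,0,47.5,0,0,0,0,0,0,47.5,0,0,0,0,0,0,47.5])

```text
clock: 16.5
ee_pos: [0.6273, 0.0494, -0.0063]
orientation: [3.141, 0.0, 1.657]
ft_force: [-0.1, 0.2, -3.6]
opening: 0.0408
grip_force: 8.9
```

Emit:
drive_tool(motion=[0,0,0,0,0,0,47,0,0,0,0,0,0,47,0,0,0,0,0,0,47])

```text
clock: 16.88
ee_pos: [0.6273, 0.0494, -0.0062]
orientation: [3.141, 0.0, 1.657]
ft_force: [0.3, -0.1, -3.2]
opening: 0.0403
grip_force: 11.1
```

Emit:
drive_tool(motion=[0,0,0,0,0,0,46.5,0,0,0,0,0,0,46.5,0,0,0,0,0,0,46.5])

```text
clock: 17.25
ee_pos: [0.6273, 0.0494, -0.0062]
orientation: [3.141, 0.0, 1.657]
ft_force: [-1.0, -0.2, -3.8]
opening: 0.0398
grip_force: 16.4
```

The nozzle is nipped firmly, at about 5 N. I'll ease the squeeze slightly and draw it straight out.

Emit:
drive_tool(motion=[0,0,0,0,0,0,46.7,0,0,0,0,0,0,46.7,-0.003,0,0,0,0,0,46.7,-0.006,0,0,0,0,0,46.7,-0.008,0,0,0,0,0,46.7])

```text
clock: 17.88
ee_pos: [0.6287, 0.032, -0.0062]
orientation: [-3.142, 0.0, 1.657]
ft_force: [0.5, 0.7, -2.9]
opening: 0.0401
grip_force: 16.4
```

Emit:
drive_tool(motion=[-0.01,0,0,0,0,0,46.7,-0.01,0,0,0,0,0,46.7,-0.01,0,0,0,0,0,46.7,-0.01,0,0,0,0,0,46.7,-0.01,0,0,0,0,0,46.7])

```text
clock: 18.5
ee_pos: [0.633, -0.0181, -0.0062]
orientation: [3.142, 0.0, 1.657]
ft_force: [0.2, -0.8, -3.8]
opening: 0.0402
grip_force: 16.4
```

Emit:
drive_tool(motion=[-0.01,0,0,0,0,0,46.7,-0.01,0,0,0,0,0,46.7,-0.01,0,0,0,0,0,46.7,-0.01,0,0,0,0,0,46.7,-0.01,0,0,0,0,0,46.7])

```text
clock: 19.12
ee_pos: [0.6373, -0.0678, -0.0062]
orientation: [-3.142, 0.0, 1.657]
ft_force: [-0.6, 0.4, -4.4]
opening: 0.0399
grip_force: 16.4
```

Emit:
drive_tool(motion=[-0.01,0,0,0,0,0,46.7,-0.01,0,0,0,0,0,46.7,-0.01,0,0,0,0,0,46.7,-0.01,0,0,0,0,0,46.7,-0.01,0,0,0,0,0,46.7])

```text
clock: 19.75
ee_pos: [0.6416, -0.1177, -0.0062]
orientation: [3.142, 0.0, 1.657]
ft_force: [-0.2, -0.1, -4.1]
opening: 0.0398
grip_force: 16.4
```

Emit:
drive_tool(motion=[-0.01,0,0,0,0,0,46.7,-0.008,0,0,0,0,0,46.7,-0.004,0,0,0,0,0,46.7,0,0,0,0,0,0,46.7])

```text
clock: 20.25
ee_pos: [0.6435, -0.1393, -0.0062]
orientation: [3.141, 0.0, 1.656]
ft_force: [-0.4, 1.0, -4.2]
opening: 0.04
grip_force: 16.4
```

```bash
cat > noz.py <<'E'
from h import *
np.set_printoptions(precision=4,suppress=True)
s=arm.snapshot("top")["img"]; o,p,R=state(); X=R.as_matrix()
J=p+X[:,0]*.248-X[:,1]*.004; J[2]=.04
c=np.round(px(J)).astype(int); g=cv2.cvtColor(s,7)
x0,y0=c-22; sub=s[y0:y0+44,x0:x0+44].astype(int)
m=(sub.min(2)>125)   # near-white
ys,xs=np.where(m); print("expect",c,"n",len(xs),(xs.mean()+x0,ys.mean()+y0,xs.min()+x0,xs.max()+x0,ys.min()+y0,ys.max()+y0) if len(xs) else 0)
print(g[c[1]-14:c[1]+15,c[0]-12:c[0]+13]) 
print(p,o["orientation"],o["ft_force"],o["grip_force"])
E
python3 noz.py
```

```text
expect [247 242] n 155 (np.float64(252.4258064516129), np.float64(240.07096774193548), np.int64(242), np.int64(268), np.int64(231), np.int64(250))
[[130 129 130 129 129 129 129 128 129 128 128 128 128 128 128 127 127 127
  127 127 127 127 126 126 126]
 [130 131 130 131 130 130 131 130 129 129 130 129 129 129 129 128 129 128
  128 127 127 127 128 128 127]
 [130 130 130 129 130 129 128 129 129 128 128 128 127 128 127 127 126 126
  126 126 126 126 125 125 125]
 [129 128 127 128 127 127 127 126 127 126 126 126 125 125 125 125 124 124
  125 126 130 132 131 132 134]
 [128 127 127 127 126 127 125 125 125 128 129 132 133 132 134 136 139 141
  141 141 141 142 141 142 142]
 [126 125 126 125 125 127 134 140 142 142 142 142 142 142 143 143 143 143
  143 143 143 143 143 144 144]
 [125 124 124 124 125 127 137 144 145 145 144 144 144 144 144 145 136 126
  119 109 109 102  94  89  82]
 [124 123 123 123 123 123 125 127 119 111 111 106 101  94  85  84  78  73
   70  73  79  83  86  85  91]
 [124 125 124 124 124 124 118  95  82 108 147 168 157 135 104  76  89 110
  115 116 117 118 118 119 120]
 [127 12
[... 1486 characters left out ...]
3  20  43  64  63  56  55  56  56  51  42  40  33
   29  30  29  28  28  26  24]
 [116 116 116 116  96  48  20  20  24  25  25  25  25  24  23  21  23  20
   20  18  20  20  20  19  19]
 [120 120 120 120  99  53  20  19  21  19  20  18  21  20  21  20  20  19
   20  19  21  23  20  20  20]
 [125 125 126 127 104  54  20  19  21  19  20  22  19  20  21  20  20  20
   20  20  21  20  19  20  19]
 [126 125 126 125 103  54  20  18  19  19  17  20  22  20  21  19  18  19
   20  20  19  18  20  20  20]
 [116 116 116 116 102  64  21  22  21  19  19  20  20  21  19  21  19  19
   21  21  21  19  21  21  20]]
[ 0.6435 -0.139  -0.0062] [3.1415 0.0002 1.6567] [-0.0147 -0.0061 -3.3439] 16.413370370864868
```

The nozzle came out with the jaws: its ring is at about (246,240), at the mat's near-rack corner. Next I'll move it diagonally to the middle of the mat.

Emit:
drive_tool(motion=[-0.005,0,0,0,0,0,46.7,-0.009,-0.004,0,0,0,0,46.7,-0.008,-0.008,0,0,0,0,46.7,-0.007,-0.009,0,0,0,0,46.7,-0.006,-0.01,0,0,0,0,46.7])

```text
clock: 20.92
ee_pos: [0.6147, -0.1772, -0.0062]
orientation: [-3.141, 0.0, 1.656]
ft_force: [0.1, -0.4, -4.1]
opening: 0.0398
grip_force: 16.4
```

Emit:
drive_tool(motion=[-0.006,-0.01,0,0,0,0,46.7,-0.005,-0.01,0,0,0,0,46.7,-0.005,-0.01,0,0,0,0,46.7,-0.004,-0.009,0,0,0,0,46.7,-0.002,-0.004,0,0,0,0,46.7])

```text
clock: 21.55
ee_pos: [0.5739, -0.2023, -0.0062]
orientation: [-3.141, -0.0, 1.656]
ft_force: [-0.4, 0.2, -4.6]
opening: 0.0403
grip_force: 16.4
```

```bash
python3 noz.py | head -1; python3 -c "
from h import *
s=cv2.cvtColor(arm.snapshot('top')['img'],7); o,p,R=state(); X=R.as_matrix()
J=p+X[:,0]*.248-X[:,1]*.004; J[2]=.04; c=np.round(px(J)).astype(int); np.set_printoptions(linewidth=150)
print(c,J,p,o['ft_force']); print(s[c[1]-8:c[1]+9,c[0]-11:c[0]+12])"
```

```text
expect [276 274] n 151 (np.float64(281.50331125827813), np.float64(271.2450331125828), np.int64(270), np.int64(297), np.int64(262), np.int64(281))
[276 274] [0.54882205 0.04441565 0.04      ] [ 0.57409007 -0.20232617 -0.00617029] [-0.58493163 -0.08077654 -4.3901413 ]
[[ 18  18  19  18  65 120 135 126 118 111 113 107  99  90  79  70  63  58  52  50  44  38  32]
 [ 19  19  19  19  31  55  66  70  76 103 115 103  91  76  67  45  22  24  24  21  19  21  18]
 [ 18  18  19  19  19  20  32  88 142 168 169 167 157 127  92  75  56  23  20  19  18  17  22]
 [ 18  17  18  21  20  24  85 145 173 156 127 140 163 171 137  88  76  56  29  19  20  18  20]
 [ 19  19  19  19  19  37 128 174 143  79  66  72 106 155 156 112  83  63  32  20  20  20  20]
 [ 18  18  19  17  19  66 142 165 115  46  47  48  57 136 161 120  87  77  53  20  20  19  20]
 [ 20  18  17  17  22  74 144 152  92  46  47  49  48 133 162 125  93  80  60  29  19  18  19]
 [ 19  19  19  17  19  59 138 150  87  47  48  48  58 136 164 124  90  80  58  26  20  20  20]
 [ 20  20  20  17  19  52 112 155 142  92  65  82 139 172 154 109  88  80  58  25  20  19  21]
 [ 19  18  18  19  19  36  74 131 164 167 165 166 173 161 122  94  84  76  52  21  19  20  19]
 [ 19  19  19  20  19  23  48  84 115 146 155 142 128 110  97  87  79  61  31  19  17  20  20]
 [ 19  20  18  19  19  19  29  53  78  96 102  99  95  89  85  81  69  44  21  19  19  18  21]
 [ 19  20  19  20  18  18  20  26  39  58  74  81  84  81  82  80  63  64  75  75  74  89 102]
 [ 20  19  19  20  18  35  61  90 104 105 121 135 135 134 135 134 133 134 135 135 134 136 138]
 [ 19  18  20  20  18  37 103 137 138 139 142 143 143 142 143 143 144 143 143 142 143 142 142]
 [ 19  20  19  21  17  38 109 143 144 145 135 126 125 118 109 109 109 106  95  87  85  77  72]
 [ 20  19  20  19  19  23  58  76  73  72  66  59  59  53  47  47  46  45  39  34  33  27  24]]
```

The nozzle's ring is at (275,272), the mat's middle. I'll lower onto the bench, let the jaws open slowly, and draw straight back.

Emit:
drive_tool(motion=[0,0,0.0005,0,0,0,46.7,0,0,0.0005,0,0,0,48,0,0,0,0,0,0,50,0,0,0,0,0,0,52,0,0,0,0,0,0,54])

```text
clock: 22.28
ee_pos: [0.5747, -0.2019, -0.0074]
orientation: [3.141, -0.0, 1.657]
ft_force: [0.3, -0.5, -3.8]
opening: 0.0464
grip_force: 6.5
```

Emit:
drive_tool(motion=[0,0,0,0,0,0,56,0,0,0,0,0,0,57,0,0,0,0,0,0,57,0,0,0,0,0,0,57])

```text
clock: 22.78
ee_pos: [0.5746, -0.2021, -0.0072]
orientation: [-3.142, 0.0, 1.657]
ft_force: [0.6, 0.4, -4.7]
opening: 0.0486
grip_force: 5.5
```

Emit:
drive_tool(motion=[-0.004,0,0,0,0,0,57,-0.008,0,0,0,0,0,57,-0.01,0,0,0,0,0,57,-0.01,0,0,0,0,0,57,-0.01,0,0,0,0,0,57])

```text
clock: 23.4
ee_pos: [0.5783, -0.2449, -0.0072]
orientation: [3.142, 0.0, 1.656]
ft_force: [0.4, 0.0, -3.8]
opening: 0.0486
grip_force: 5.5
```

Emit:
drive_tool(motion=[-0.01,0,0,0,0,0,57,-0.01,0,0,0,0,0,57,-0.008,0,0,0,0,0,57,-0.004,0,0,0,0,0,57,0,0,0,0,0,0,57])

```text
clock: 24.02
ee_pos: [0.5809, -0.276, -0.0072]
orientation: [-3.142, -0.0, 1.656]
ft_force: [-1.0, 0.4, -3.9]
opening: 0.0486
grip_force: 5.5
```

```bash
python3 -c "
from h import *
s=cv2.cvtColor(arm.snapshot('top')['img'],7); o,p,R=state(); np.set_printoptions(linewidth=170)
print(p,o['ft_force']); print(s[262:284,264:300])"
```

```text
[ 0.58084331 -0.27559152 -0.00723724] [ 0.61209849  0.75282198 -3.54189203]
[[ 20  20  19  21  21  19  20  20  20  19  20  19  21  19  19  21  21  19  19  19  19  21  20  21  18  20  19  20  20  20  19  19  19  18  20  20]
 [ 19  19  20  21  19  19  20  19  19  18  19  20  19  20  21  19  20  20  19  20  19  21  20  20  20  22  20  21  20  20  19  21  19  19  21  18]
 [ 19  21  20  18  20  20  20  20  20  21  21  19  18  19  20  20  20  19  19  20  20  20  19  22  20  19  20  20  19  20  20  19  20  20  20  20]
 [ 19  19  21  20  19  19  20  20  21  20  20  18  19  21  20  20  19  20  20  20  20  20  19  21  19  19  20  20  20  19  20  19  18  19  20  19]
 [ 19  20  19  20  17  20  19  20  19  31  46  60  67  60  53  40  21  20  20  21  20  19  22  18  20  20  19  21  19  21  20  21  20  21  20  18]
 [ 20  19  19  19  21  20  19  24  48  95 132 144 136 114  90  76  57  25  18  19  19  20  19  20  21  21  21  20  19  19  20  20  20  20  21  19]
 [ 20  19  20  20  21  20  25  66 135 169 174 176 174 171 143  96  79  58  30  20  20  21  21  20  20  20  19  21  19  21  19  20  20  19  20 
[... 1510 characters left out ...]
17  19  24  32  36  36  37  31  23  19  20  21  21  20  21  20  22  20  20  19  20  20  21  22  21  21  21  20]
 [ 19  19  21  20  21  19  19  20  20  19  20  19  20  19  20  21  20  20  20  20  19  21  21  20  20  20  19  20  21  20  21  19  19  20  21  20]
 [ 19  20  20  18  19  20  19  19  19  20  20  19  19  19  19  20  20  20  20  20  19  19  19  21  20  20  19  20  21  20  19  20  20  20  20  19]
 [ 20  19  21  19  19  19  20  19  20  20  18  18  18  18  20  20  21  18  18  20  19  19  19  21  21  21  18  19  20  20  20  19  19  19  20  20]
 [ 19  19  20  21  20  22  17  18  21  19  20  20  19  20  18  19  19  21  18  20  19  19  19  20  22  21  18  20  20  20  20  19  20  20  21  19]]
```

The nozzle stands alone on the mat with its ring at (275,272), well clear of the jaws. I'll set the reacher down, release it and lift off.

Emit:
drive_tool(motion=[0,0,0.001,0,0,0,57,0,0,0.001,0,0,0,57,0,0,0,0,0,0,57])

```text
clock: 24.45
ee_pos: [0.5809, -0.2755, -0.008]
orientation: [3.141, 0.0, 1.657]
ft_force: [-2.1, 0.9, 5.4]
opening: 0.0488
grip_force: 4.4
```

Emit:
drive_tool(motion=[0,0,0,0,0,0,59,0,0,0,0,0,0,62,0,0,0,0,0,0,75,0,0,0,0,0,0,100,0,0,0,0,0,0,100])

```text
clock: 25.08
ee_pos: [0.581, -0.2758, -0.0093]
orientation: [3.142, 0.0, 1.657]
ft_force: [0.1, 0.1, -0.1]
opening: 0.0856
grip_force: 0.0
```

Emit:
drive_tool(motion=[0,0,-0.01,0,0,0,100,0,0,-0.02,0,0,0,100,0,0,-0.03,0,0,0,100,0,0,-0.04,0,0,0,100,0,0,0,0,0,0,100])

```text
clock: 25.7
ee_pos: [0.5836, -0.2774, 0.0954]
orientation: [3.134, 0.005, 1.657]
ft_force: [0.0, 0.1, 0.9]
opening: 0.0856
grip_force: 0.0
```

```bash
python3 -c "
from h import *
s=arm.snapshot('top')['img']; o,p,R=state(); print(p,o['ft_force'],o['opening'],o['clock'])
g=cv2.cvtColor(s,7)[258:290,262:300]; print(cv2.minMaxLoc(g))
n=w(275.4,272,.04); print(n)
b=cv2.imread('pics/top0.png')
for c in((275,178),(513,260),(168,307)): 
  q=[np.float32(cv2.cvtColor(i,6)[c[1]-20:c[1]+20,c[0]-20:c[0]+20]) for i in(b,s[...,::-1])]; print(np.abs(q[0]-q[1]).mean())
"
```

```text
[ 0.58212452 -0.27647221  0.09318878] [-0.42849418  0.01497303 -0.24947408] 0.0853074317899222 25.75
(16.0, 174.0, (7, 17), (13, 10))
[0.5524196  0.04485315 0.04      ]
2.67875
30.6575
2.1375
```

```bash
python3 -c "
from cell import arm
print(arm.hand_in())"
```

```text
the job is handed in; nothing more can be done
None
```

I drew the nozzle out still nipped and left it standing near the middle of the mat, released the reacher about 50 mm clear of it, and handed the job in at about 26 s; no verdict came back, and I couldn't fully re-check the magnet because its picture had changed (probably the arm in view).

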